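# Put the long objective away in the empty covered bay

### The job

Turn the carousel by its posts until the long slender objective stands squarely in the gap of the wire guard, then lift it out there. Feel behind the flaps of the sloping rack for the one bay that is empty, and lower the objective foot first into it, not dropping it: let go only once it stands fully home. Leave the other pieces standing in the carousel, and do not disturb the dish, the bottle or the scanner.

Things in the scene. Friction and masses are not known exactly. Their poses are not given: they have to be found in the camera images.
- objective_mid (a point): the long objective: a plain aluminium cylinder, 40 mm in diameter and 150 mm tall (lowest 5 mm chamfered to 36 mm, topmost 14 mm narrowed to 30 mm), two flush dark bands, 0.25 to 0.5 kg; the only slender tall piece on the carousel. Its z axis runs from its foot to its top. The point is its centre, 75 mm above the foot
- objective: the same long objective; origin at the centre of its foot
- short_mid (a point): a short stout objective on the carousel, 60 mm in diameter, 76 mm tall; the point is its centre, 38 mm above its foot. Not to be taken
- adapter_mid (a point): a dark steel adapter on the carousel, 58 mm in diameter at the top, 95 mm tall; the point is its centre, 47.5 mm above its foot. Not to be taken
- short_objective: the short stout objective; origin at the centre of its foot
- adapter: the dark adapter; origin at the centre of its foot
- carousel (a joint): angle turned by the carousel, an aluminium disc 300 mm across; rad, 0 at the start, grows anticlockwise seen from above; turns both ways against light friction (0.06 N m) and stays where it is left. Four square pockets, 90 degrees apart at 80 mm radius, 46 mm inside, with fences 28 mm high, in which the pieces stand on the disc; one is empty
- axis (a point): the carousel's axis, on the disc's top face, 45 mm above the table. Its x axis points level from the gap in the guard to the axis (away from the robot), z up
- gap (a point): the open place in the wire guard, on the robot's side of the carousel, 80 mm from the axis: where the long objective's centre is when it stands in its pocket squarely in the gap
- stand: fixed foot of the carousel with the wire guard; origin on the table under the axis, axes as axis. The guard is a 10 mm steel wire, an arc of 80 mm radius about the axis, 217 mm above the table, just over the pieces' tops; it covers all but 60 degrees either side of the gap and hangs on three wire legs, 108, 180 and 252 degrees round from the gap, 172 mm from the axis
- rack: white sloping rack, 272 mm wide, four bays side by side along its y axis; origin on the table, 118 mm straight under the middle of the bays' mouths. x points away from the robot, z up. The mouths' plane leans 30 degrees towards the robot: the bays' axis, outwards, is (-0.5, 0, 0.866) in this frame. Each bay is 58 mm wide (y), 50 mm across, 85 mm deep along its axis; walls 8 mm
- flap0l (a joint): one of the black flaps, two to each bay (28 mm long, 4 mm thick, hinged on the bay's two side walls), rad, 0 shut and flush, 1.57 hanging inwards. Lightly sprung (under 1 N), they give way to what is pushed in and leave 48 mm between them
- bays (a point): middle of the four mouths, in the plane of the shut flaps. Behind the flaps, unseen, three of the four bays hold a short objective whose top is 35 mm below the mouth along the bay's axis, so that what is pushed in stops there; the fourth, a different one each time, is empty down to its floor at 85 mm
- dish: bystander: a covered glass dish, 94 mm across, 15 mm high; origin under its centre
- wash_bottle: bystander: a white bottle, 60 mm in diameter, 150 mm tall; origin under its centre
- scanner: bystander: a hand scanner in its stand, 90 x 70 mm foot, 136 mm tall; origin under the centre of its foot
- post0 (a point): top centre of one of the carousel's four upright turning posts, steel, 18 mm in diameter, 50 mm tall above the disc, 138 mm from the axis, half-way between pockets; for turning the carousel by hand
- seat0 (a point): where the long objective's centre is when it stands fully home in bay 0 (bays 66 mm apart, numbered towards the rack's +y): on the bay's axis, 10 mm inside the plane of the closed flaps, 75 mm above the bay's floor along the axis
- post1 (a point): top centre of one of the carousel's four upright turning posts, steel, 18 mm in diameter, 50 mm tall above the disc, 138 mm from the axis, half-way between pockets; for turning the carousel by hand
- seat1 (a point): where the long objective's centre is when it stands fully home in bay 1 (bays 66 mm apart, numbered towards the rack's +y): on the bay's axis, 10 mm inside the plane of the closed flaps, 75 mm above the bay's floor along the axis
- post2 (a point): top centre of one of the carousel's four upright turning posts, steel, 18 mm in diameter, 50 mm tall above the disc, 138 mm from the axis, half-way between pockets; for turning the carousel by hand
- seat2 (a point): where the long objective's centre is when it stands fully home in bay 2 (bays 66 mm apart, numbered towards the rack's +y): on the bay's axis, 10 mm inside the plane of the closed flaps, 75 mm above the bay's floor along the axis
- post3 (a point): top centre of one of the carousel's four upright turning posts, steel, 18 mm in diameter, 50 mm tall above the disc, 138 mm from the axis, half-way between pockets; for turning the carousel by hand
- seat3 (a point): where the long objective's centre is when it stands fully home in bay 3 (bays 66 mm apart, numbered towards the rack's +y): on the bay's axis, 10 mm inside the plane of the closed flaps, 75 mm above the bay's floor along the axis
Mind the look-alikes: they are no part of the job. What is shaped like the adapter but yellow is not meant.

How it is judged (in metres and radians):
On the way, in this order (a step that is already met when the one before it is completed fails the run):
1. the long objective, still standing in its pocket, has been turned to the gap in the guard (centre within 20 mm of the gap point) (distance between objective_mid and gap below 0.02 m and angle between objective's own z axis and vertical below 0.15 rad), for 0.2 s.
2. the long objective is home in a bay (centre within 14 mm of a seat point) while the fingers still hold it ((distance between objective_mid and seat0 below 0.014 m or distance between objective_mid and seat1 below 0.014 m or distance between objective_mid and seat2 below 0.014 m or distance between objective_mid and seat3 below 0.014 m) and contact force between the fingers and objective above 2 N), for 0.1 s.
At the end, for the whole second after the job is handed in: the long objective rests, released and still, foot first and fully home in the empty bay (its centre within 14 mm of a seat point, leaning 30 degrees give or take 9), and the short objective and the adapter still stand upright in their carousel pockets ((distance between objective_mid and seat0 below 0.014 m or distance between objective_mid and seat1 below 0.014 m or distance between objective_mid and seat2 below 0.014 m or distance between objective_mid and seat3 below 0.014 m) and angle between objective's own z axis and vertical between 0.36 and 0.68 rad and linear speed of objective below 0.02 m/s and angle between each of short_objective, adapter's own z axis and vertical below 0.2 rad and horizontal distance between each of short_mid, adapter_mid and axis below 0.1 m and height (world z) of short_mid between 0.071 and 0.095 m and height (world z) of adapter_mid between 0.0805 and 0.1045 m); the robot touches nothing.
It fails at once if the dish is pushed more than 30 mm or tipped (distance of dish from where it was at the start of the episode above 0.03 m or angle between dish's own z axis and vertical above 0.3 rad).
It fails at once if the bottle is pushed more than 30 mm or tipped (distance of wash_bottle from where it was at the start of the episode above 0.03 m or angle between wash_bottle's own z axis and vertical above 0.3 rad).
It fails at once if the scanner is pushed more than 30 mm or tipped (distance of scanner from where it was at the start of the episode above 0.03 m or angle between scanner's own z axis and vertical above 0.3 rad).
It fails at once if another carousel piece is tipped over (angle between any of short_objective, adapter's own z axis and vertical above 0.6 rad).
It also fails if it takes over 72 s, if anything falls off the work surface, if the arm or the gripper's body presses on something with over 40 N, if the wrist force passes 120 N, or if a joint passes its speed limit or range.

### The arm

A 7-joint arm with a two-finger parallel gripper is mounted at the origin on the work surface. World frame = base frame: x ahead of the robot, y to its left, z up, the work surface at z = 0. Lengths are in m, angles in degrees, forces in N, time in s.
With the tool pointing down it reaches from about 0.425 to 0.875 m from the base axis. Payload 4.7 kg.
Tool frame: the origin (TCP) lies at the very end of the fingers, on their centre line; the grasp point (between the pads) lies 19 mm behind it (env.grip_point_offset is the distance from the TCP to the grasp point, in m); z points along the fingers, y is the line along which they close (so a half turn about z gives the same grasp; the last joint's range is limited). The gripper opens to 87 mm and grips with 3 to 60 N. Pads are 19 mm wide; open, the fingers measure 117 mm over their backs; the gripper's body (75 mm by 190 mm) begins 51 mm behind the grasp point.
Start: joints at [64.578, 18.392, -4.016, 83.108, 1.295, 78.541, -3.26], TCP at [0.287, -0.583, 0.223] pointing down, gripper open.
Joint ranges: [-163.93, 163.93], [-17.29, 119.83], [-79.2, 71.16], [3.27, 140.29], [-89.18, 269.18], [5.43, 117.66], [-154.24, 154.24]. Speed limits (degrees/s): [147.25, 147.25, 180, 180, 180, 180, 180].

### API

Orientations are given as [roll, pitch, yaw] about the fixed x, y, z axes, in that order (R = Rz(yaw) Ry(pitch) Rx(roll)).
In Python, from cell import env gives the robot as it stands.
- The arm moves only by the tool jog_arm, never from a script. Its argument "motion" is a list of rows, each an object of numbers: "x", "y", "z": the shift along the tool's x, y, z in cm; "ax", "ay", "az": the turn, a rotation vector about the tool's x, y, z in degrees. In form: [{"x": .., "y": .., "z": .., "ax": .., "ay": .., "az": ..}, ...]. A call has exactly 5 rows; each row shifts and turns the commanded pose from where the row before left it, along the tool's axes as they then stand; what a row does not reach is not made up. A row lasts 1/10 s, in which the tool goes at most 50 mm and 8.59 degrees, less where a joint would pass 70% of its speed; a pose out of reach is approached as far as the arm can. A call is refused whole if a number of a shift passes 5 or a number of a turn 8.59, either way. A call with a gripper value outside its range is refused whole. "claw" is the gripper command: -1 is shut, 1 is fully open, values between are in proportion, set as the call begins (left out, the last holds). The fingers move at their own pace and stop on an object; "squeeze" is the grip in N (left out, the last holds). Time passes only in rows, so rows that do not move let the fingers close, or fill a call up. It gives the time, the measured TCP pose, the force, the opening and the grip force at its end, in the units of the state.
- env.get_obs(): the state, without advancing time (a new reading comes with each control period).
- env.read_camera(name): name is "scene" or "top" or "wrist"; returns the picture (420x560x3 uint8, red, green, blue); there is no depth.
- env.camera_params(name): a dict with "fx", "fy", "cx", "cy" (pixels), "extrinsics" (4x4, takes a point from world to camera coordinates). Camera axes: x right, y up, looking along -z (the intrinsics and any distortion apply to the point x, -y, -z); pixel columns grow to the right and rows downward; lengths in m; the calibration is good to about 2 mm. A picture is of the moment at which its call begins: read the wrist's pose just before it. camera_params takes no time and is no camera call; for the wrist camera it gives the pose at the moment of the call.
- env.sign_off(): hands the job in; it is judged then, once.
The state is a dict: "time_s": time; "qpos": joint angles; "joint_velocities": joint speeds; "effort": joint torques, N m; "tool_pos": TCP position; "tool_rot": TCP orientation; "force": force on the tool from outside, world axes, zero at the start; "wrist_torque": the same for the moment, N m; "grip_width": finger opening in m; "grasp_force": force on a finger pad.
Only numpy, scipy, OpenCV 4.12 (cv2) and the standard library are available. Lean on these libraries where they do the work, as an engineer would, in place of code of your own. Each camera call takes 0.05 s, during which the arm holds its last target. There are 200 camera calls.

## Working session

There is one attempt and no reset: what is moved stays moved. The work goes in short steps, Python scripts to look and compute and a tool call to move; the robot and the scene stay as the last step left them, time stands still between calls to the robot, and variables do not carry over. Pictures are saved under pics/ and viewed, at most 10 in all, crops included, and the job is handed in when it is done.

Besides the shell and the picture viewer there is one more tool, called after "Call:" as name([rows], argument=value, ...), one row to a line, values as JSON. jog_arm: Moves the arm, as the interface text tells. Its arguments: {"type":"object","properties":{"motion":{"type":"array"},"claw":{"type":"number"},"squeeze":{"type":"number"}},"required":["motion"]}

```bash
mkdir -p pics; ls; python3 - <<'E'
from cell import env
import cv2,numpy as np
o=env.get_obs();print(o)
for n in("scene","top"):
    im=env.read_camera(n);cv2.imwrite(f"pics/{n}0.png",im[:,:,::-1])
    p=env.camera_params(n);print(n,p)
E
```

```text
pics
{'time_s': 0.0, 'qpos': array([64.57650387, 18.43850052, -4.01423654, 83.17419019,  1.29645351,
       78.53923709, -3.26002811]), 'joint_velocities': array([-0.02277572, -0.00942968,  0.05709283, -0.0369415 , -0.06941025,
        0.04717897, -0.13719612]), 'effort': array([-1.33857343e-04, -4.91294968e+01, -4.04090434e-01, -3.12524915e+01,
       -6.40406599e-02,  4.37401340e-02,  1.56534184e-04]), 'tool_pos': array([ 0.28699429, -0.58261103,  0.2214739 ]), 'tool_rot': array([-1.79893387e+02,  7.47706091e-03,  2.62322701e+01]), 'force': array([-0.41452247,  0.49242035, -0.29335113]), 'wrist_torque': array([ 0.00559276, -0.00457976, -0.00633755]), 'grasp_force': 0.0, 'grip_width': 0.08673432090967276}
scene {'fx': 434.06818478513003, 'fy': 434.06818478513003, 'cx': 274.13403293433436, 'cy': 198.4780989517934, 'extrinsics': array([[-0.6219071 ,  0.7830784 , -0.00444702,  0.40032439],
       [-0.60252898, -0.47487522,  0.64144552,  0.2397473 ],
       [ 0.50019035,  0.40159898,  0.7671557 , -1.51672807],
       [ 0.        ,  0.        ,  0.        ,  1.        ]])}
top {'fx': 411.3066747370103, 'fy': 411.3066747370103, 'cx': 281.1197383207494, 'cy': 208.75751009968727, 'extrinsics': array([[ 2.89801684e-02, -9.99570755e-01,  4.29604750e-03,
        -7.49480645e-02],
       [ 9.92556515e-01,  2.92848676e-02,  1.18211514e-01,
        -5.77635491e-01],
       [-1.18286581e-01,  8.38280365e-04,  9.92979145e-01,
        -1.04514261e+00],
       [ 0.00000000e+00,  0.00000000e+00,  0.00000000e+00,
         1.00000000e+00]])}
```

View pics/top0.png

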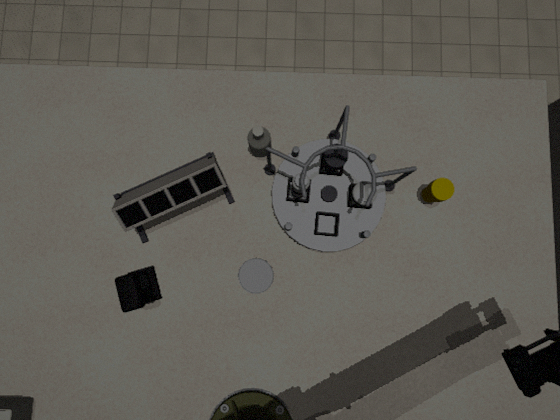

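View pics/scene0.png

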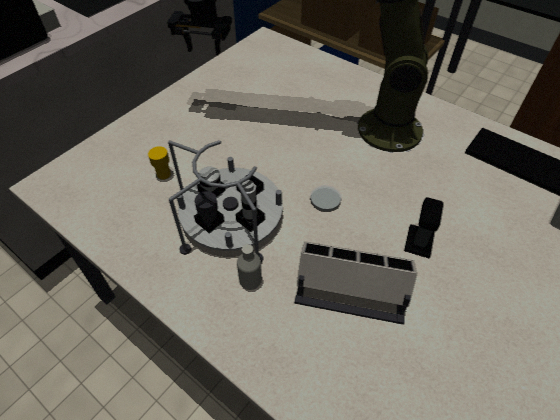

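The top view shows the carousel at about (328,193), the rack mouths at (130,212)–(210,178), the dish at (256,275), the bottle at (259,140), the scanner at (138,288), and the yellow look-alike at (440,190). The empty pocket is near the gap at (327,224). I'll enlarge it.

```bash
python3 - <<'E'
import cv2,numpy as np
t=cv2.imread("pics/top0.png");s=cv2.imread("pics/scene0.png")
def g(c):return np.clip(255*(c/255.)**.6,0,255).astype('uint8')
a=cv2.resize(g(t[95:255,235:435]),None,fx=4,fy=3.75*4/3.75*0+4-0.25,interpolation=cv2.INTER_CUBIC)
cv2.imwrite("pics/c1.png",a[:600])
b=cv2.resize(g(s[130:270,160:290]),(557,600),interpolation=cv2.INTER_CUBIC)
cv2.imwrite("pics/c2.png",b)
c=cv2.resize(g(t[145:245,105:240]),(800,593),interpolation=cv2.INTER_CUBIC)
cv2.imwrite("pics/c3.png",c)
E
```

```text
(no output)
```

View pics/c1.png

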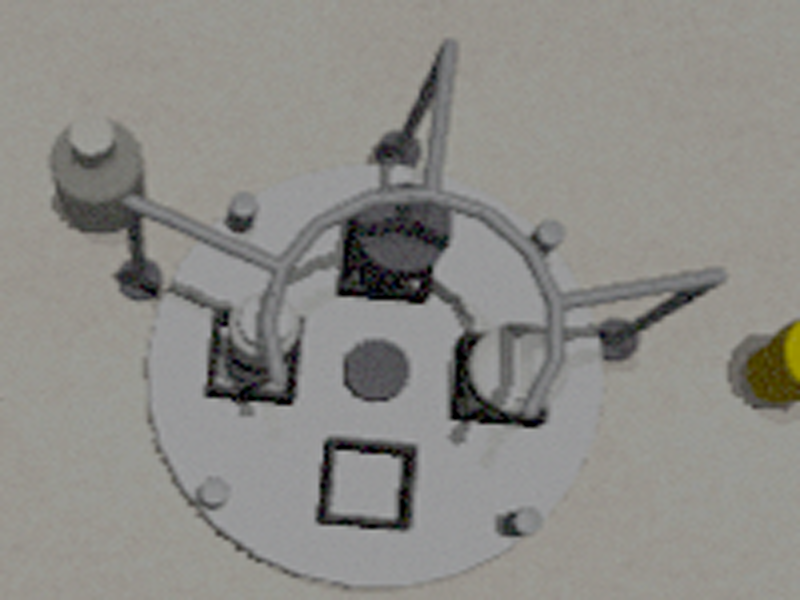

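View pics/c2.png

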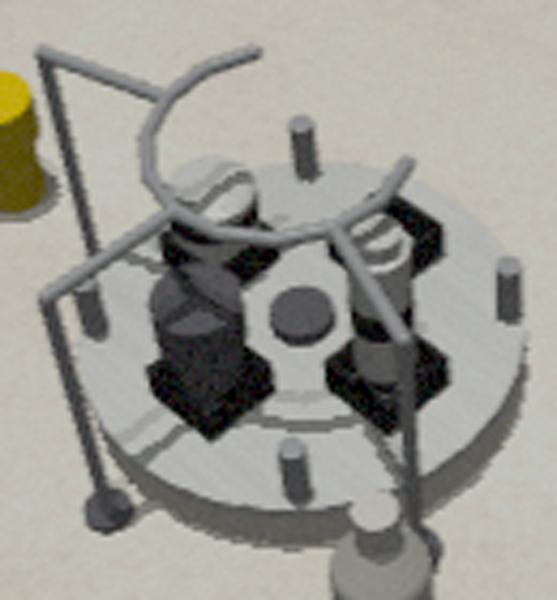

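View pics/c3.png

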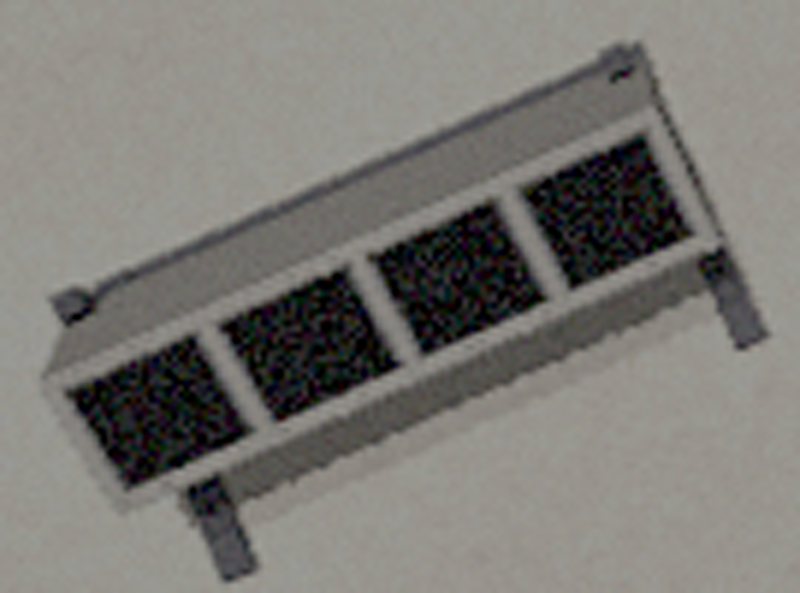

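The long objective (slender and banded) is in the +y pocket, left in the top view, at c1 (265,335). The dark adapter is in the far pocket and the short one in the -y pocket. Next I'll fit the poses.

```bash
cat > h.py <<'E'
from cell import env
import numpy as np
from scipy.optimize import least_squares
def proj(n,P,p=None):
    p=p or env.camera_params(n);E=p["extrinsics"];c=np.atleast_2d(P)@E[:3,:3].T+E[:3,3]
    return np.c_[p["cx"]+p["fx"]*c[:,0]/-c[:,2],p["cy"]-p["fy"]*c[:,1]/-c[:,2]]
def ray(n,px,z):
    p=env.camera_params(n);E=p["extrinsics"];R=E[:3,:3];o=-R.T@E[:3,3]
    d=R.T@np.array([(px[0]-p["cx"])/p["fx"],-(px[1]-p["cy"])/p["fy"],-1]);return o+d*(z-o[2])/d[2]
def fit(n,M,px,x0): # planar pose
    def P(v):
        c,s=np.cos(v[2]),np.sin(v[2]);return np.array([[c,-s,0],[s,c,0],[0,0,1]])@np.array(M).T
    p=env.camera_params(n)
    f=lambda v:(proj(n,P(v).T+[v[0],v[1],0],p)-px).ravel()
    r=least_squares(f,x0);return r.x,np.abs(r.fun).max()
E
python3 - <<'E'
from h import *
c1=lambda *q:np.array([[235+(a+.5)/4-.5,95+(b+.5)/3.75-.5] for a,b in q])
c3=lambda *q:np.array([[105+(a)/5.926,145+b/5.93] for a,b in q])
for q in c1((245,203),(552,230),(213,488),(527,520)):print("post",ray("top",q,.095))
for q in c1((140,278),(397,150),(618,340)):print("foot",ray("top",q,0.005))
print("cap",ray("top",c1((376,370))[0],.05))
for nm,q in zip(("yellow","bottle","short","adap","long"),c1((790,350),(93,140),(500,370),(400,235),(265,315))):print(nm,ray("top",q,dict(short=.121,adap=.14,long=.195,bottle=.15,yellow=.1)[nm]))
print("dish",ray("top",(256,275),.015),"scan",ray("top",(138,288),.05))
A=np.deg2rad
L=[[-.172*np.cos(A(g)),-.172*np.sin(A(g)),.005] for g in (252,180,108)]
print("stand",fit("top",L,c1((140,278),(397,150),(618,340)),[.6,-.2,0]))
P=[[.138*np.cos(A(g)),.138*np.sin(A(g)),.095] for g in (45,-45,135,-135)]
print("posts",fit("top",P,c1((245,203),(552,230),(213,488),(527,520)),[.6,-.2,0]))
s=[(y,a) for y,a in((.128,.025),(-.128,.025),(-.128,-.025),(.128,-.025))]
M=[[a*.866,y,.118+a*.5] for y,a in s]
print("rack",fit("top",M,c3((67,392),(645,135),(693,235),(130,490)),[.6,.2,0]))
E
```

```text
post [ 0.7256748  -0.09074024  0.095     ]
post [ 0.71292894 -0.28434641  0.095     ]
post [ 0.53312773 -0.07577511  0.095     ]
post [ 0.5177486  -0.26947525  0.095     ]
foot [ 0.69197959 -0.02352522  0.005     ]
foot [ 0.79312576 -0.19749667  0.005     ]
foot [ 0.65593134 -0.34965937  0.005     ]
cap [ 0.62181489 -0.1802809   0.05      ]
yellow [ 0.63479346 -0.4312603   0.1       ]
bottle [0.74925666 0.00306774 0.15      ]
short [ 0.61262496 -0.24720259  0.121     ]
adap [ 0.69528795 -0.18286848  0.14      ]
long [ 0.63004278 -0.10037674  0.195     ]
dish [0.40515548 0.00270611 0.015     ] scan [0.36566159 0.29735052 0.05      ]
stand (array([ 0.62142654, -0.18031145, -0.10727022]), np.float64(0.4423729995119743))
posts (array([ 0.62239301, -0.18007764, -0.07477787]), np.float64(0.5172043834984379))
rack (array([0.5886463 , 0.21182209, 0.46076639]), np.float64(0.8473692642998003))
```

Axis is about (0.622,-0.180), with the gap at bearing 174° and the long objective at about 86°, so it needs about +88°. The measured post spacing, foot radii and piece heights are all consistent. My plan is to grip the near +y post (0.532,-0.076) tangentially and swing it round.

```bash
cat >> h.py <<'E'
from scipy.spatial.transform import Rotation as Ro
import json
def pose():
    o=env.get_obs();return np.array(o["tool_pos"]),Ro.from_euler("xyz",o["tool_rot"],degrees=True)
def rows(path,start=None):
    """path: list of (pos, Ro); one row each"""
    p,R=start or pose();out=[]
    for q,S in path:
        d=R.inv().apply(np.array(q)-p)*100;w=np.rad2deg((R.inv()*S).as_rotvec())
        v=np.round(np.r_[d,w],2);out.append({k:float(x) for k,x in zip(("x","y","z","ax","ay","az"),v) if abs(x)>.004})
        p=p+R.apply(v[:3]/100);R=R*Ro.from_rotvec(np.deg2rad(v[3:]))
    while len(out)%5:out.append({})
    for i in range(0,len(out),5):print(json.dumps(out[i:i+5]))
    return p,R
def lin(a,b,n):
    w=(a[1].inv()*b[1]).as_rotvec();return [(a[0]+(np.array(b[0])-a[0])*k/n,a[1]*Ro.from_rotvec(w*k/n)) for k in range(1,n+1)]
down=lambda yaw:Ro.from_euler("xyz",[180,0,yaw],degrees=True)
E
python3 - <<'E'
from h import *
s=pose();t=(np.array([.532,-.0755,.2]),down(-49.3))
t2=(np.array([.532,-.0755,.066]),down(-49.3))
rows(lin(s,t,15)+lin(t,t2,5))
E
```

```text
[{"x": 2.96, "y": -2.31, "z": 0.15, "ax": -0.01, "az": 5.04}, {"x": 2.74, "y": -2.56, "z": 0.14, "ay": 0.01, "az": 5.03}, {"x": 2.51, "y": -2.79, "z": 0.15, "ax": -0.01, "az": 5.04}, {"x": 2.26, "y": -3.01, "z": 0.15, "ay": 0.01, "az": 5.03}, {"x": 1.98, "y": -3.19, "z": 0.15, "ax": -0.01, "az": 5.04}]
[{"x": 1.7, "y": -3.35, "z": 0.14, "ay": 0.01, "az": 5.03}, {"x": 1.39, "y": -3.48, "z": 0.15, "ax": -0.01, "az": 5.04}, {"x": 1.09, "y": -3.6, "z": 0.15, "ay": 0.01, "az": 5.04}, {"x": 0.76, "y": -3.67, "z": 0.14, "ax": -0.01, "az": 5.03}, {"x": 0.44, "y": -3.73, "z": 0.15, "az": 5.04}]
[{"x": 0.1, "y": -3.75, "z": 0.15, "ax": -0.01, "ay": 0.01, "az": 5.03}, {"x": -0.22, "y": -3.75, "z": 0.14, "az": 5.04}, {"x": -0.55, "y": -3.72, "z": 0.15, "ax": -0.01, "ay": 0.01, "az": 5.03}, {"x": -0.87, "y": -3.65, "z": 0.14, "az": 5.04}, {"x": -1.19, "y": -3.56, "z": 0.15, "ax": -0.01, "ay": 0.01, "az": 5.04}]
[{"z": 2.68}, {"z": 2.68}, {"z": 2.68}, {"z": 2.68}, {"z": 2.68}]
```

Call:
jog_arm([
  {"x":2.96,"y":-2.31,"z":0.15,"az":5.04},
  {"x":2.74,"y":-2.56,"z":0.15,"az":5.04},
  {"x":2.51,"y":-2.79,"z":0.15,"az":5.04},
  {"x":2.26,"y":-3.01,"z":0.15,"az":5.04},
  {"x":1.98,"y":-3.19,"z":0.15,"az":5.04},
], claw=1)

```text
$.motion[0]: bad value
```

Call:
jog_arm([
  {"x":1.7,"y":-3.35,"z":0.15,"az":5.04},
  {"x":1.39,"y":-3.48,"z":0.15,"az":5.04},
  {"x":1.09,"y":-3.6,"z":0.15,"az":5.04},
  {"x":0.76,"y":-3.67,"z":0.14,"az":5.04},
  {"x":0.44,"y":-3.73,"z":0.14,"az":5.04},
])

```text
$.motion[0]: bad value
```

Call:
jog_arm([
  {"x":0.1,"y":-3.75,"z":0.15,"az":5.04},
  {"x":-0.22,"y":-3.75,"z":0.14,"az":5.04},
  {"x":-0.55,"y":-3.72,"z":0.14,"az":5.03},
  {"x":-0.87,"y":-3.65,"z":0.14,"az":5.03},
  {"x":-1.19,"y":-3.56,"z":0.14,"az":5.03},
])

```text
$.motion[0]: bad value
```

Call:
jog_arm([
  {},
  {},
  {},
  {},
  {},
])

```text
$.motion[0]: bad value
```

Call:
jog_arm([
  {"x":2.96,"y":-2.31,"z":0.15,"ax":0,"ay":0,"az":5.04},
  {"x":2.74,"y":-2.56,"z":0.15,"ax":0,"ay":0,"az":5.04},
  {"x":2.51,"y":-2.79,"z":0.15,"ax":0,"ay":0,"az":5.04},
  {"x":2.26,"y":-3.01,"z":0.15,"ax":0,"ay":0,"az":5.04},
  {"x":1.98,"y":-3.19,"z":0.15,"ax":0,"ay":0,"az":5.04},
], claw=1)

```text
time_s: 0.6
tool_pos: [0.3692, -0.4123, 0.2145]
tool_rot: [-180.0, 0.0, 0.8]
force: [0.4, 0.3, -0.2]
grip_width: 0.0868
grasp_force: 0.0
```

```bash
sed -i 's/ if abs(x)>.004})/})/; s/out.append({})/out.append(dict.fromkeys(("x","y","z","ax","ay","az"),0))/' h.py; python3 -c "
from h import *
p,R=pose();print(p,R.as_euler('xyz',True))"
```

```text
[ 0.3692405  -0.41233334  0.21454317] [-1.79972841e+02  3.15001756e-02  8.23408499e-01]
```

Call:
jog_arm([
  {"x":1.7,"y":-3.35,"z":0.15,"ax":0,"ay":0,"az":5.04},
  {"x":1.39,"y":-3.48,"z":0.15,"ax":0,"ay":0,"az":5.04},
  {"x":1.09,"y":-3.6,"z":0.15,"ax":0,"ay":0,"az":5.04},
  {"x":0.76,"y":-3.67,"z":0.14,"ax":0,"ay":0,"az":5.04},
  {"x":0.44,"y":-3.73,"z":0.14,"ax":0,"ay":0,"az":5.04},
])

```text
time_s: 1.1
tool_pos: [0.4509, -0.2436, 0.2074]
tool_rot: [180.0, 0.0, -24.4]
force: [0.8, -0.4, -0.5]
grip_width: 0.087
grasp_force: 0.0
```

Call:
jog_arm([
  {"x":0.1,"y":-3.75,"z":0.15,"ax":0,"ay":0,"az":5.04},
  {"x":-0.22,"y":-3.75,"z":0.14,"ax":0,"ay":0,"az":5.04},
  {"x":-0.55,"y":-3.72,"z":0.14,"ax":0,"ay":0,"az":5.03},
  {"x":-0.87,"y":-3.65,"z":0.14,"ax":0,"ay":0,"az":5.03},
  {"x":-1.19,"y":-3.56,"z":0.14,"ax":0,"ay":0,"az":5.03},
])

```text
time_s: 1.6
tool_pos: [0.5327, -0.0747, 0.2003]
tool_rot: [180.0, 0.0, -49.6]
force: [0.7, 0.0, 0.2]
grip_width: 0.0867
grasp_force: 0.0
```

```bash
python3 - <<'E'
from h import *
import cv2
p,R=pose();print(p,R.as_euler('xyz',True),env.get_obs()["qpos"].round(1))
im=env.read_camera("wrist");cv2.imwrite("pics/w1.png",im[:,:,::-1])
print(proj("wrist",[[.532,-.0755,.095],[.532,-.0755,.045]]))
s=(p,R);t2=(np.array([.532,-.0755,.066]),down(-49.3))
rows(lin(s,t2,5))
E
```

```text
[ 0.53268225 -0.07474117  0.20029636] [ 1.79972120e+02  8.90673825e-03 -4.95566267e+01] [  28.     6.8  -24.6  100.2    3.    73.7 -136.8]
[[286.10182941 196.36841323]
 [284.94006694 182.77245083]]
[{"x": 0.48, "y": 0.74, "z": 2.68, "ax": -0.28, "ay": 0.15, "az": 0.22}, {"x": 0.0, "y": 0.02, "z": 2.68, "ax": 0.0, "ay": 0.0, "az": -0.05}, {"x": 0.01, "y": 0.02, "z": 2.69, "ax": 0.01, "ay": 0.01, "az": -0.05}, {"x": 0.0, "y": 0.02, "z": 2.68, "ax": 0.0, "ay": -0.0, "az": -0.05}, {"x": 0.0, "y": 0.02, "z": 2.69, "ax": 0.01, "ay": -0.0, "az": -0.05}]
```

View pics/w1.png

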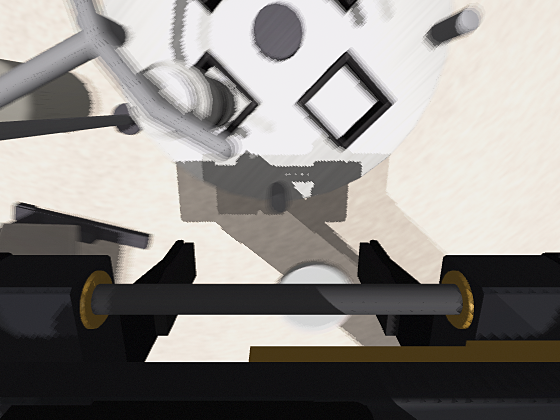

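The wrist view shows the post under the gripper at about (279,196), close to the predicted (286,196). The arm was still settling, so I'll re-read the pose.

```bash
python3 - <<'E'
from h import *
s=pose();print(s[0],s[1].as_euler('xyz',True))
rows(lin(s,(np.array([.532,-.0765,.066]),down(-49.3)),5))
E
```

```text
[ 0.53499683 -0.06653054  0.20023497] [-1.79738305e+02  1.59095709e-01 -4.92817037e+01]
[{"x": 0.12, "y": 0.19, "z": 2.68, "ax": -0.05, "ay": 0.03, "az": 0.0}, {"x": 0.12, "y": 0.18, "z": 2.69, "ax": -0.05, "ay": 0.03, "az": 0.01}, {"x": 0.11, "y": 0.19, "z": 2.68, "ax": -0.06, "ay": 0.04, "az": 0.0}, {"x": 0.12, "y": 0.18, "z": 2.69, "ax": -0.05, "ay": 0.03, "az": 0.0}, {"x": 0.11, "y": 0.17, "z": 2.68, "ax": -0.05, "ay": 0.03, "az": 0.01}]
```

Call:
jog_arm([
  {"x":0,"y":0,"z":2,"ax":0,"ay":0,"az":0},
  {"x":0,"y":0,"z":2,"ax":0,"ay":0,"az":0},
  {"x":0,"y":0,"z":2,"ax":0,"ay":0,"az":0},
  {"x":0,"y":0,"z":2,"ax":0,"ay":0,"az":0},
  {"x":0,"y":0,"z":1.5,"ax":0,"ay":0,"az":0},
])

```text
time_s: 2.15
tool_pos: [0.5315, -0.0762, 0.1039]
tool_rot: [179.9, 0.1, -49.3]
force: [-0.1, -0.2, -0.1]
grip_width: 0.0868
grasp_force: 0.0
```

Call:
jog_arm([
  {"x":0,"y":0,"z":0,"ax":0,"ay":0,"az":0},
  {"x":0,"y":0,"z":0,"ax":0,"ay":0,"az":0},
  {"x":0,"y":0,"z":0,"ax":0,"ay":0,"az":0},
  {"x":0,"y":0,"z":0,"ax":0,"ay":0,"az":0},
  {"x":0,"y":0,"z":0,"ax":0,"ay":0,"az":0},
])

```text
time_s: 2.65
tool_pos: [0.5331, -0.0762, 0.1065]
tool_rot: [-180.0, -0.1, -49.3]
force: [-0.2, -0.2, 0.1]
grip_width: 0.0869
grasp_force: 0.0
```

Call:
jog_arm([
  {"x":0,"y":0,"z":2,"ax":0,"ay":0,"az":0},
  {"x":0,"y":0,"z":2,"ax":0,"ay":0,"az":0},
  {"x":0,"y":0,"z":0,"ax":0,"ay":0,"az":0},
  {"x":0,"y":0,"z":0,"ax":0,"ay":0,"az":0},
  {"x":0,"y":0,"z":0,"ax":0,"ay":0,"az":0},
])

```text
time_s: 3.15
tool_pos: [0.5335, -0.0762, 0.0669]
tool_rot: [-179.9, -0.1, -49.3]
force: [-0.6, 0.4, -0.2]
grip_width: 0.0871
grasp_force: 0.0
```

Call:
jog_arm([
  {"x":0,"y":0,"z":0,"ax":0,"ay":0,"az":0},
  {"x":0,"y":0,"z":0,"ax":0,"ay":0,"az":0},
  {"x":0,"y":0,"z":0,"ax":0,"ay":0,"az":0},
  {"x":0,"y":0,"z":0,"ax":0,"ay":0,"az":0},
  {"x":0,"y":0,"z":0,"ax":0,"ay":0,"az":0},
], claw=-1, squeeze=6)

```text
time_s: 3.65
tool_pos: [0.5325, -0.0761, 0.0657]
tool_rot: [180.0, -0.0, -49.3]
force: [0.1, -0.2, -0.8]
grip_width: 0.0551
grasp_force: 0.0
```

Call:
jog_arm([
  {"x":0,"y":0,"z":0,"ax":0,"ay":0,"az":0},
  {"x":0,"y":0,"z":0,"ax":0,"ay":0,"az":0},
  {"x":0,"y":0,"z":0,"ax":0,"ay":0,"az":0},
  {"x":0,"y":0,"z":0,"ax":0,"ay":0,"az":0},
  {"x":0,"y":0,"z":0,"ax":0,"ay":0,"az":0},
])

```text
time_s: 4.15
tool_pos: [0.5324, -0.0761, 0.0655]
tool_rot: [180.0, 0.0, -49.3]
force: [0.4, -0.3, -0.8]
grip_width: 0.0176
grasp_force: 6.0
```

```bash
python3 - <<'E'
from h import *
s=pose();print(s[0],s[1].as_euler('xyz',True))
C=np.array([.622,-.180]);z=s[0][2]
v=s[0][:2]-C;a0=np.rad2deg(np.arctan2(v[1],v[0]));r=np.hypot(*v);print(a0,r)
# long now at a0-45 ; want 173.9
da=173.9-(a0-45);print(da)
y0=s[1].as_euler('xyz',True)[2]
path=[]
w=[.4]+[.9]*1+[1.05]*17+[.6,.3];w=np.cumsum(w)/sum(w)*da
for d in w:
    a=np.deg2rad(a0+d);path.append((np.r_[C+r*np.array([np.cos(a),np.sin(a)]),z],down(y0+d)))
rows(path,s)
E
```

```text
[ 0.53237625 -0.07613458  0.06554   ] [ 1.79988293e+02  1.06279537e-02 -4.93482114e+01]
130.7903646175659 0.13718762042007396
88.1096353824341
[{"x": 0.01, "y": 0.42, "z": 0.0, "ax": 0.01, "ay": 0.01, "az": -1.76}, {"x": 0.03, "y": 0.95, "z": 0.0, "ax": 0.0, "ay": 0.0, "az": -3.95}, {"x": 0.05, "y": 1.1, "z": 0.0, "ax": 0.0, "ay": 0.0, "az": -4.62}, {"x": 0.05, "y": 1.1, "z": 0.0, "ax": 0.0, "ay": 0.0, "az": -4.61}, {"x": 0.04, "y": 1.11, "z": 0.0, "ax": 0.0, "ay": 0.0, "az": -4.62}]
[{"x": 0.05, "y": 1.1, "z": 0.0, "ax": 0.0, "ay": 0.0, "az": -4.61}, {"x": 0.05, "y": 1.1, "z": 0.0, "ax": 0.0, "ay": 0.0, "az": -4.61}, {"x": 0.04, "y": 1.11, "z": 0.0, "ax": 0.0, "ay": 0.0, "az": -4.62}, {"x": 0.05, "y": 1.1, "z": 0.0, "ax": 0.0, "ay": 0.0, "az": -4.61}, {"x": 0.05, "y": 1.11, "z": 0.0, "ax": 0.0, "ay": 0.0, "az": -4.62}]
[{"x": 0.05, "y": 1.1, "z": 0.0, "ax": 0.0, "ay": 0.0, "az": -4.61}, {"x": 0.04, "y": 1.1, "z": 0.0, "ax": 0.0, "ay": 0.0, "az": -4.62}, {"x": 0.05, "y": 1.11, "z": 0.0, "ax": 0.0, "ay": 0.0, "az": -4.61}, {"x": 0.05, "y": 1.1, "z": 0.0, "ax": 0.0, "ay": 0.0, "az": -4.61}, {"x": 0.05, "y": 1.1, "z": 0.0, "ax": -0.0, "ay": 0.0, "az": -4.62}]
[{"x": 0.04, "y": 1.11, "z": 0.0, "ax": -0.0, "ay": 0.0, "az": -4.61}, {"x": 0.05, "y": 1.1, "z": 0.0, "ax": -0.0, "ay": 0.0, "az": -4.62}, {"x": 0.05, "y": 1.1, "z": 0.0, "ax": -0.0, "ay": 0.0, "az": -4.61}, {"x": 0.04, "y": 1.11, "z": 0.0, "ax": -0.0, "ay": 0.0, "az": -4.61}, {"x": 0.02, "y": 0.63, "z": 0.0, "ax": -0.0, "ay": 0.0, "az": -2.64}]
[{"x": 0.0, "y": 0.31, "z": 0.0, "ax": -0.0, "ay": 0.0, "az": -1.32}, {"x": 0, "y": 0, "z": 0, "ax": 0, "ay": 0, "az": 0}, {"x": 0, "y": 0, "z": 0, "ax": 0, "ay": 0, "az": 0}, {"x": 0, "y": 0, "z": 0, "ax": 0, "ay": 0, "az": 0}, {"x": 0, "y": 0, "z": 0, "ax": 0, "ay": 0, "az": 0}]
```

The post is gripped at 17.6 mm width. Now I'll swing it.

Call:
jog_arm([
  {"x":0.01,"y":0.42,"z":0,"ax":0,"ay":0,"az":-1.76},
  {"x":0.03,"y":0.95,"z":0,"ax":0,"ay":0,"az":-3.95},
  {"x":0.05,"y":1.1,"z":0,"ax":0,"ay":0,"az":-4.62},
  {"x":0.05,"y":1.1,"z":0,"ax":0,"ay":0,"az":-4.61},
  {"x":0.04,"y":1.11,"z":0,"ax":0,"ay":0,"az":-4.62},
])

```text
time_s: 4.65
tool_pos: [0.5021, -0.1115, 0.0655]
tool_rot: [-180.0, 0.1, -29.6]
force: [-0.7, 1.7, 0.2]
grip_width: 0.0178
grasp_force: 6.0
```

Call:
jog_arm([
  {"x":0.05,"y":1.1,"z":0,"ax":0,"ay":0,"az":-4.61},
  {"x":0.05,"y":1.1,"z":0,"ax":0,"ay":0,"az":-4.61},
  {"x":0.04,"y":1.11,"z":0,"ax":0,"ay":0,"az":-4.62},
  {"x":0.05,"y":1.1,"z":0,"ax":0,"ay":0,"az":-4.61},
  {"x":0.05,"y":1.11,"z":0,"ax":0,"ay":0,"az":-4.62},
])

```text
time_s: 5.15
tool_pos: [0.4838, -0.164, 0.0655]
tool_rot: [-180.0, 0.2, -6.5]
force: [-5.8, 1.4, 3.5]
grip_width: 0.0177
grasp_force: 6.0
```

Call:
jog_arm([
  {"x":0.05,"y":1.1,"z":0,"ax":0,"ay":0,"az":-4.61},
  {"x":0.04,"y":1.1,"z":0,"ax":0,"ay":0,"az":-4.62},
  {"x":0.05,"y":1.11,"z":0,"ax":0,"ay":0,"az":-4.61},
  {"x":0.05,"y":1.1,"z":0,"ax":0,"ay":0,"az":-4.61},
  {"x":0.05,"y":1.1,"z":0,"ax":0,"ay":0,"az":-4.62},
])

```text
time_s: 5.65
tool_pos: [0.4881, -0.22, 0.0654]
tool_rot: [-179.9, 0.3, 16.5]
force: [-6.4, -1.5, 3.6]
grip_width: 0.0178
grasp_force: 6.0
```

Call:
jog_arm([
  {"x":0.04,"y":1.11,"z":0,"ax":0,"ay":0,"az":-4.61},
  {"x":0.05,"y":1.1,"z":0,"ax":0,"ay":0,"az":-4.62},
  {"x":0.05,"y":1.1,"z":0,"ax":0,"ay":0,"az":-4.61},
  {"x":0.04,"y":1.11,"z":0,"ax":0,"ay":0,"az":-4.61},
  {"x":0.02,"y":0.63,"z":0,"ax":0,"ay":0,"az":-2.64},
])

```text
time_s: 6.15
tool_pos: [0.5118, -0.2665, 0.0655]
tool_rot: [-180.0, 0.2, 37.5]
force: [-4.6, -2.0, 2.9]
grip_width: 0.0176
grasp_force: 6.0
```

Call:
jog_arm([
  {"x":0,"y":0.31,"z":0,"ax":0,"ay":0,"az":-1.32},
  {"x":0,"y":0,"z":0,"ax":0,"ay":0,"az":0},
  {"x":0,"y":0,"z":0,"ax":0,"ay":0,"az":0},
  {"x":0,"y":0,"z":0,"ax":0,"ay":0,"az":0},
  {"x":0,"y":0,"z":0,"ax":0,"ay":0,"az":0},
])

```text
time_s: 6.65
tool_pos: [0.5134, -0.2685, 0.0655]
tool_rot: [180.0, 0.2, 38.7]
force: [-4.2, -4.8, 1.6]
grip_width: 0.0175
grasp_force: 6.0
```

Call:
jog_arm([
  {"x":0,"y":0,"z":0,"ax":0,"ay":0,"az":0},
  {"x":0,"y":0,"z":0,"ax":0,"ay":0,"az":0},
  {"x":0,"y":0,"z":0,"ax":0,"ay":0,"az":0},
  {"x":0,"y":0,"z":0,"ax":0,"ay":0,"az":0},
  {"x":0,"y":0,"z":0,"ax":0,"ay":0,"az":0},
], claw=1)

```text
time_s: 7.15
tool_pos: [0.5156, -0.2658, 0.0657]
tool_rot: [180.0, -0.0, 38.8]
force: [0.4, 0.3, 0.3]
grip_width: 0.0496
grasp_force: 0.0
```

Call:
jog_arm([
  {"x":0,"y":0,"z":-1,"ax":0,"ay":0,"az":0},
  {"x":0,"y":0,"z":-4,"ax":0,"ay":0,"az":0},
  {"x":0,"y":0,"z":-4.5,"ax":0,"ay":0,"az":0},
  {"x":0,"y":0,"z":-4.5,"ax":0,"ay":0,"az":0},
  {"x":0,"y":0,"z":-4.5,"ax":0,"ay":0,"az":0},
])

```text
time_s: 7.65
tool_pos: [0.5153, -0.2658, 0.2534]
tool_rot: [179.9, -0.0, 38.8]
force: [0.1, -0.9, 0.1]
grip_width: 0.085
grasp_force: 0.0
```

```bash
python3 - <<'E'
from h import *
import cv2
im=env.read_camera("top");cv2.imwrite("pics/top1.png",im[:,:,::-1])
s=pose();print(s[0],s[1].as_euler('xyz',True))
t=im[150:250,260:400,::-1]/255.;cv2.imwrite("pics/c4.png",cv2.resize((255*t**.6).astype('uint8'),(800,571),interpolation=cv2.INTER_CUBIC))
print(proj("top",[[.542,-.1715,.195],[.542,-.1715,.045]]))
rows(lin(s,(np.array([.542,-.1715,.24]),down(84)),10))
E
```

```text
[ 0.518799   -0.26723415  0.26207665] [179.25863974  -0.27195049  38.78401105]
[[331.88292303 218.47731581]
 [324.53252741 223.9674709 ]]
[{"x": 0.78, "y": -0.6, "z": 0.22, "ax": 0.08, "ay": 0.0, "az": -4.52}, {"x": 0.82, "y": -0.54, "z": 0.21, "ax": 0.08, "ay": 0.01, "az": -4.52}, {"x": 0.87, "y": -0.48, "z": 0.22, "ax": 0.08, "ay": 0.0, "az": -4.53}, {"x": 0.9, "y": -0.4, "z": 0.22, "ax": 0.08, "ay": 0.0, "az": -4.52}, {"x": 0.93, "y": -0.33, "z": 0.22, "ax": 0.08, "ay": 0.01, "az": -4.52}]
[{"x": 0.95, "y": -0.26, "z": 0.22, "ax": 0.09, "ay": 0.0, "az": -4.52}, {"x": 0.97, "y": -0.18, "z": 0.22, "ax": 0.08, "ay": 0.01, "az": -4.52}, {"x": 0.98, "y": -0.1, "z": 0.22, "ax": 0.08, "ay": -0.0, "az": -4.52}, {"x": 0.98, "y": -0.03, "z": 0.22, "ax": 0.08, "ay": 0.0, "az": -4.53}, {"x": 0.98, "y": 0.06, "z": 0.22, "ax": 0.08, "ay": 0.01, "az": -4.52}]
```

View pics/c4.png

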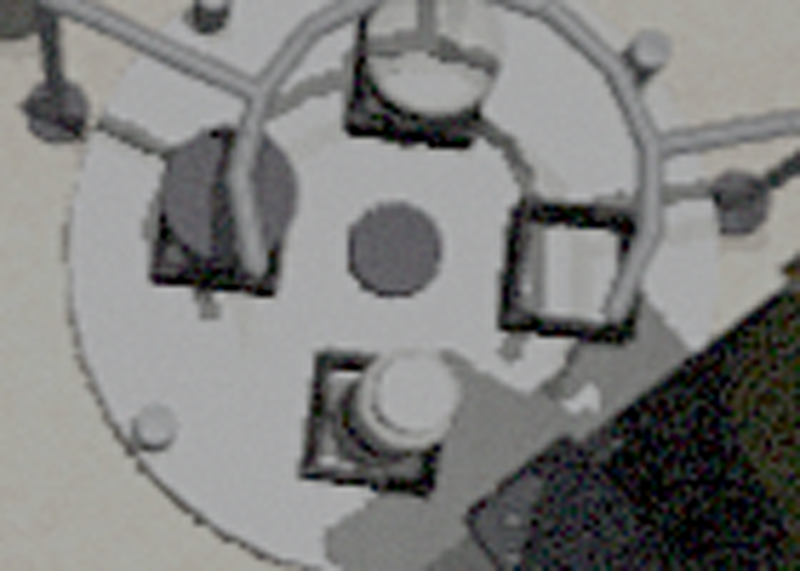

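The objective's top is at about (333,218), within 1 px of the predicted gap position. I'll move above it with the fingers set radially.

```bash
python3 - <<'E'
from h import *
s=pose();print(s[0])
s=(np.array([.5155,-.266,.251]),down(38.8))
rows(lin(s,(np.array([.542,-.1735,.24]),down(84)),10),s)
E
```

```text
[ 0.518799   -0.26723415  0.26207665]
[{"x": 0.79, "y": -0.55, "z": 0.11, "ax": 0.0, "ay": 0.0, "az": -4.52}, {"x": 0.82, "y": -0.5, "z": 0.11, "ax": -0.0, "ay": 0.0, "az": -4.52}, {"x": 0.87, "y": -0.42, "z": 0.11, "ax": -0.0, "ay": 0.0, "az": -4.52}, {"x": 0.89, "y": -0.36, "z": 0.11, "ax": -0.0, "ay": 0.0, "az": -4.52}, {"x": 0.92, "y": -0.28, "z": 0.11, "ax": -0.0, "ay": 0.0, "az": -4.52}]
[{"x": 0.94, "y": -0.21, "z": 0.11, "ax": -0.0, "ay": 0.0, "az": -4.52}, {"x": 0.95, "y": -0.13, "z": 0.11, "ax": -0.0, "ay": 0.0, "az": -4.52}, {"x": 0.96, "y": -0.06, "z": 0.11, "ax": -0.0, "ay": 0.0, "az": -4.52}, {"x": 0.97, "y": 0.01, "z": 0.11, "ax": -0.0, "ay": 0.0, "az": -4.52}, {"x": 0.95, "y": 0.09, "z": 0.11, "ax": -0.0, "ay": 0.0, "az": -4.52}]
```

Call:
jog_arm([
  {"x":0.79,"y":-0.55,"z":0,"ax":0,"ay":0,"az":-4.52},
  {"x":0.82,"y":-0.5,"z":0,"ax":0,"ay":0,"az":-4.52},
  {"x":0.87,"y":-0.42,"z":0,"ax":0,"ay":0,"az":-4.52},
  {"x":0.89,"y":-0.36,"z":0,"ax":0,"ay":0,"az":-4.52},
  {"x":0.92,"y":-0.28,"z":0,"ax":0,"ay":0,"az":-4.52},
])

```text
time_s: 8.2
tool_pos: [0.5288, -0.2193, 0.2513]
tool_rot: [180.0, 0.0, 61.6]
force: [0.8, 0.3, 0.0]
grip_width: 0.0869
grasp_force: 0.0
```

Call:
jog_arm([
  {"x":0.94,"y":-0.21,"z":0,"ax":0,"ay":0,"az":-4.52},
  {"x":0.95,"y":-0.13,"z":0,"ax":0,"ay":0,"az":-4.52},
  {"x":0.96,"y":-0.06,"z":0,"ax":0,"ay":0,"az":-4.52},
  {"x":0.97,"y":0.01,"z":0,"ax":0,"ay":0,"az":-4.52},
  {"x":0.95,"y":0.09,"z":0,"ax":0,"ay":0,"az":-4.52},
])

```text
time_s: 8.7
tool_pos: [0.5421, -0.1731, 0.2513]
tool_rot: [180.0, 0.0, 84.2]
force: [-0.3, 0.5, 0.2]
grip_width: 0.087
grasp_force: 0.0
```

Call:
jog_arm([
  {"x":0,"y":0,"z":0,"ax":0,"ay":0,"az":0},
  {"x":0,"y":0,"z":0,"ax":0,"ay":0,"az":0},
  {"x":0,"y":0,"z":0,"ax":0,"ay":0,"az":0},
  {"x":0,"y":0,"z":0,"ax":0,"ay":0,"az":0},
  {"x":0,"y":0,"z":0,"ax":0,"ay":0,"az":0},
])

```text
time_s: 9.2
tool_pos: [0.5417, -0.1742, 0.2506]
tool_rot: [-180.0, 0.0, 83.9]
force: [0.4, 0.6, -0.5]
grip_width: 0.0872
grasp_force: 0.0
```

```bash
python3 - <<'E'
from h import *
import cv2
s=pose();print(s[0],s[1].as_euler('xyz',True),env.get_obs()["qpos"].round(1))
im=env.read_camera("wrist")
cv2.imwrite("pics/w2.png",im[:,:,::-1])
print(proj("wrist",[[.542,-.1735,.195],[.542,-.1735,.167],list(s[0])]))
rows(lin(s,(np.array([.542,-.1735,.148]),down(84)),10),s)
E
```

```text
[ 0.54170629 -0.1741618   0.25062256] [-1.79995825e+02  1.06676014e-02  8.38996339e+01] [ 47.3  10.5 -36.4  91.5   6.3  80.    4.2]
[[277.69948166 222.42874946]
 [277.52661471 210.21472153]
 [277.77969352 258.75787701]]
[{"x": 0.01, "y": 0.0, "z": 1.03, "ax": -0.0, "ay": 0.0, "az": -0.01}, {"x": 0.0, "y": 0.0, "z": 1.02, "ax": -0.0, "ay": 0.0, "az": -0.01}, {"x": 0.01, "y": 0.01, "z": 1.03, "ax": -0.0, "ay": 0.0, "az": -0.01}, {"x": 0.01, "y": -0.0, "z": 1.02, "ax": -0.0, "ay": 0.0, "az": -0.01}, {"x": 0.01, "y": 0.0, "z": 1.03, "ax": -0.0, "ay": 0.01, "az": -0.01}]
[{"x": 0.0, "y": 0.0, "z": 1.03, "ax": -0.0, "ay": -0.0, "az": -0.01}, {"x": 0.01, "y": 0.01, "z": 1.02, "ax": -0.0, "ay": -0.0, "az": -0.01}, {"x": 0.01, "y": -0.0, "z": 1.03, "ax": -0.0, "ay": -0.0, "az": -0.01}, {"x": 0.0, "y": 0.0, "z": 1.03, "ax": -0.0, "ay": -0.0, "az": -0.01}, {"x": 0.01, "y": 0.0, "z": 1.02, "ax": -0.0, "ay": 0.0, "az": -0.01}]
```

View pics/w2.png

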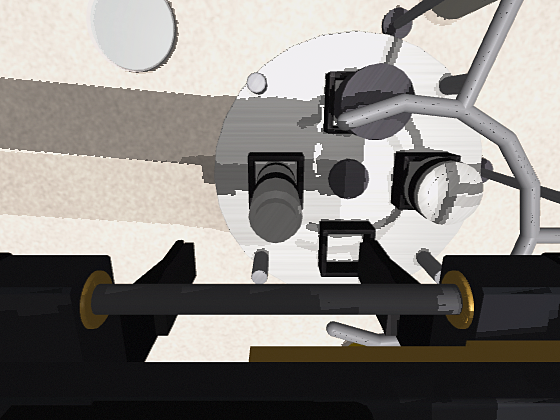

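The objective's top is at (275,220) against a predicted (278,222), so it's aligned. Next I'll descend and grip.

Call:
jog_arm([
  {"x":0,"y":0,"z":2,"ax":0,"ay":0,"az":0},
  {"x":0,"y":0,"z":2,"ax":0,"ay":0,"az":0},
  {"x":0,"y":0,"z":2,"ax":0,"ay":0,"az":0},
  {"x":0,"y":0,"z":2,"ax":0,"ay":0,"az":0},
  {"x":0,"y":0,"z":2,"ax":0,"ay":0,"az":0},
])

```text
time_s: 9.75
tool_pos: [0.5418, -0.1739, 0.1499]
tool_rot: [180.0, 0.0, 83.9]
force: [0.3, 0.5, 0.2]
grip_width: 0.0872
grasp_force: 0.0
```

Call:
jog_arm([
  {"x":0,"y":0,"z":0.25,"ax":0,"ay":0,"az":0},
  {"x":0,"y":0,"z":0,"ax":0,"ay":0,"az":0},
  {"x":0,"y":0,"z":0,"ax":0,"ay":0,"az":0},
  {"x":0,"y":0,"z":0,"ax":0,"ay":0,"az":0},
  {"x":0,"y":0,"z":0,"ax":0,"ay":0,"az":0},
])

```text
time_s: 10.25
tool_pos: [0.5425, -0.1739, 0.1492]
tool_rot: [179.9, 0.0, 84.0]
force: [-0.6, -0.5, 0.6]
grip_width: 0.0871
grasp_force: 0.0
```

Call:
jog_arm([
  {"x":0,"y":0,"z":0,"ax":0,"ay":0,"az":0},
  {"x":0,"y":0,"z":0,"ax":0,"ay":0,"az":0},
  {"x":0,"y":0,"z":0,"ax":0,"ay":0,"az":0},
  {"x":0,"y":0,"z":0,"ax":0,"ay":0,"az":0},
  {"x":0,"y":0,"z":0,"ax":0,"ay":0,"az":0},
], claw=-1, squeeze=30)

```text
time_s: 10.75
tool_pos: [0.5418, -0.1737, 0.1481]
tool_rot: [-180.0, 0.0, 84.0]
force: [1.3, -0.3, 0.2]
grip_width: 0.0548
grasp_force: 0.0
```

Call:
jog_arm([
  {"x":0,"y":0,"z":0,"ax":0,"ay":0,"az":0},
  {"x":0,"y":0,"z":0,"ax":0,"ay":0,"az":0},
  {"x":0,"y":0,"z":0,"ax":0,"ay":0,"az":0},
  {"x":0,"y":0,"z":0,"ax":0,"ay":0,"az":0},
  {"x":0,"y":0,"z":0,"ax":0,"ay":0,"az":0},
])

```text
time_s: 11.25
tool_pos: [0.5417, -0.1737, 0.1481]
tool_rot: [-180.0, 0.0, 84.0]
force: [-0.6, 0.8, -0.7]
grip_width: 0.0393
grasp_force: 30.0
```

Call:
jog_arm([
  {"x":0,"y":0,"z":-1,"ax":0,"ay":0,"az":0},
  {"x":0,"y":0,"z":-2,"ax":0,"ay":0,"az":0},
  {"x":0,"y":0,"z":-2.5,"ax":0,"ay":0,"az":0},
  {"x":0,"y":0,"z":-3,"ax":0,"ay":0,"az":0},
  {"x":0,"y":0,"z":-3,"ax":0,"ay":0,"az":0},
])

```text
time_s: 11.75
tool_pos: [0.5415, -0.1734, 0.2642]
tool_rot: [-180.0, -0.0, 84.0]
force: [-0.0, -0.6, -2.7]
grip_width: 0.0388
grasp_force: 30.0
```

Call:
jog_arm([
  {"x":0,"y":0,"z":-3,"ax":0,"ay":0,"az":0},
  {"x":0,"y":0,"z":-2.5,"ax":0,"ay":0,"az":0},
  {"x":0,"y":0,"z":-2,"ax":0,"ay":0,"az":0},
  {"x":0,"y":0,"z":0,"ax":0,"ay":0,"az":0},
  {"x":0,"y":0,"z":0,"ax":0,"ay":0,"az":0},
])

```text
time_s: 12.25
tool_pos: [0.5417, -0.1735, 0.3376]
tool_rot: [-180.0, -0.0, 84.0]
force: [0.7, 0.7, -4.4]
grip_width: 0.0392
grasp_force: 30.0
```

```bash
cat >> h.py <<'E'
RK=dict(o=np.array([.5886,.2118,0.]),yaw=26.4)
def rack(p): return RK["o"]+Ro.from_euler("z",RK["yaw"],degrees=True).apply(p)
U=np.array([-.5,0,np.sqrt(3)/2])
def rackR(): return Ro.from_euler("z",RK["yaw"],degrees=True)*Ro.from_matrix(np.array([[0,np.sqrt(3)/2,.5],[1,0,0],[0,.5,-np.sqrt(3)/2]]))
FOOT=.1031
def bay(i,d): # TCP for foot d (m) inside mouth (neg = outside)
    return rack(np.array([0,-.099+.066*i,.118])+U*(FOOT-d))
E
python3 - <<'E'
from h import *
o=env.get_obs();print(o["force"],o["grasp_force"],o["grip_width"])
s=pose();print(s[0],s[1].as_euler('xyz',True),rackR().as_euler('xyz',True))
t=(bay(0,-.07),rackR());print(t[0])
rows(lin(s,t,15),s)
E
```

```text
[ 0.67253397  0.66424838 -4.42468511] 29.990127858509368 0.03920327444464766
[ 0.54172768 -0.17345391  0.33763442] [-1.79981638e+02 -2.67792715e-03  8.39858094e+01] [150.    0.  116.4]
[0.55509503 0.08464136 0.267909  ]
[{"x": 1.72, "y": -0.09, "z": 0.46, "ax": -1.95, "ay": 0.57, "az": -2.11}, {"x": 1.72, "y": -0.05, "z": 0.48, "ax": -1.94, "ay": 0.56, "az": -2.11}, {"x": 1.71, "y": 0.01, "z": 0.5, "ax": -1.95, "ay": 0.57, "az": -2.11}, {"x": 1.71, "y": 0.04, "z": 0.51, "ax": -1.95, "ay": 0.56, "az": -2.11}, {"x": 1.7, "y": 0.1, "z": 0.54, "ax": -1.94, "ay": 0.57, "az": -2.12}]
[{"x": 1.69, "y": 0.14, "z": 0.55, "ax": -1.95, "ay": 0.56, "az": -2.11}, {"x": 1.68, "y": 0.18, "z": 0.58, "ax": -1.95, "ay": 0.57, "az": -2.11}, {"x": 1.67, "y": 0.22, "z": 0.59, "ax": -1.95, "ay": 0.56, "az": -2.11}, {"x": 1.65, "y": 0.26, "z": 0.63, "ax": -1.94, "ay": 0.57, "az": -2.11}, {"x": 1.63, "y": 0.3, "z": 0.65, "ax": -1.95, "ay": 0.56, "az": -2.11}]
[{"x": 1.62, "y": 0.34, "z": 0.67, "ax": -1.95, "ay": 0.57, "az": -2.11}, {"x": 1.6, "y": 0.38, "z": 0.71, "ax": -1.94, "ay": 0.56, "az": -2.11}, {"x": 1.57, "y": 0.4, "z": 0.73, "ax": -1.95, "ay": 0.57, "az": -2.11}, {"x": 1.55, "y": 0.44, "z": 0.76, "ax": -1.95, "ay": 0.56, "az": -2.11}, {"x": 1.53, "y": 0.48, "z": 0.8, "ax": -1.94, "ay": 0.57, "az": -2.12}]
```

```bash
python3 - <<'E'
from h import *
s=pose();m=(np.array([.535,-.04,.34]),s[1]);t=(bay(0,-.07),rackR())
rows(lin(s,m,5)+lin(m,t,10),s)
E
```

```text
[{"x": 2.64, "y": -0.41, "z": -0.05, "ax": 0.0, "ay": 0.0, "az": 0.0}, {"x": 2.64, "y": -0.42, "z": -0.04, "ax": 0.0, "ay": 0.0, "az": 0.0}, {"x": 2.64, "y": -0.41, "z": -0.05, "ax": 0.0, "ay": 0.0, "az": 0.0}, {"x": 2.64, "y": -0.41, "z": -0.05, "ax": 0.0, "ay": 0.0, "az": 0.0}, {"x": 2.64, "y": -0.42, "z": -0.05, "ax": 0.0, "ay": 0.0, "az": 0.0}]
[{"x": 1.26, "y": 0.07, "z": 0.73, "ax": -2.92, "ay": 0.85, "az": -3.17}, {"x": 1.25, "y": 0.1, "z": 0.74, "ax": -2.92, "ay": 0.85, "az": -3.16}, {"x": 1.22, "y": 0.13, "z": 0.77, "ax": -2.92, "ay": 0.84, "az": -3.17}, {"x": 1.21, "y": 0.16, "z": 0.79, "ax": -2.92, "ay": 0.85, "az": -3.17}, {"x": 1.19, "y": 0.19, "z": 0.82, "ax": -2.92, "ay": 0.85, "az": -3.16}]
[{"x": 1.16, "y": 0.2, "z": 0.85, "ax": -2.92, "ay": 0.85, "az": -3.17}, {"x": 1.14, "y": 0.23, "z": 0.87, "ax": -2.92, "ay": 0.84, "az": -3.17}, {"x": 1.11, "y": 0.24, "z": 0.91, "ax": -2.92, "ay": 0.85, "az": -3.16}, {"x": 1.09, "y": 0.26, "z": 0.93, "ax": -2.92, "ay": 0.85, "az": -3.17}, {"x": 1.05, "y": 0.27, "z": 0.96, "ax": -2.92, "ay": 0.84, "az": -3.17}]
```

Call:
jog_arm([
  {"x":2.64,"y":-0.41,"z":-0.05,"ax":0,"ay":0,"az":0},
  {"x":2.64,"y":-0.42,"z":-0.05,"ax":0,"ay":0,"az":0},
  {"x":2.64,"y":-0.41,"z":-0.05,"ax":0,"ay":0,"az":0},
  {"x":2.64,"y":-0.41,"z":-0.05,"ax":0,"ay":0,"az":0},
  {"x":2.64,"y":-0.42,"z":-0.05,"ax":0,"ay":0,"az":0},
])

```text
time_s: 12.75
tool_pos: [0.5341, -0.0392, 0.3386]
tool_rot: [-179.8, 0.0, 84.0]
force: [0.7, -0.4, -3.5]
grip_width: 0.0396
grasp_force: 30.0
```

Call:
jog_arm([
  {"x":1.26,"y":0.07,"z":0.73,"ax":-2.92,"ay":0.85,"az":-3.17},
  {"x":1.25,"y":0.1,"z":0.74,"ax":-2.92,"ay":0.85,"az":-3.16},
  {"x":1.22,"y":0.13,"z":0.77,"ax":-2.92,"ay":0.84,"az":-3.17},
  {"x":1.21,"y":0.16,"z":0.79,"ax":-2.92,"ay":0.85,"az":-3.17},
  {"x":1.19,"y":0.19,"z":0.82,"ax":-2.92,"ay":0.85,"az":-3.16},
])

```text
time_s: 13.25
tool_pos: [0.5439, 0.0226, 0.3021]
tool_rot: [165.1, -2.2, 100.3]
force: [-0.1, 0.0, -3.3]
grip_width: 0.0392
grasp_force: 30.0
```

Call:
jog_arm([
  {"x":1.16,"y":0.2,"z":0.85,"ax":-2.92,"ay":0.85,"az":-3.17},
  {"x":1.14,"y":0.23,"z":0.87,"ax":-2.92,"ay":0.84,"az":-3.17},
  {"x":1.11,"y":0.24,"z":0.91,"ax":-2.92,"ay":0.85,"az":-3.16},
  {"x":1.09,"y":0.26,"z":0.93,"ax":-2.92,"ay":0.85,"az":-3.17},
  {"x":1.05,"y":0.27,"z":0.96,"ax":-2.92,"ay":0.84,"az":-3.17},
])

```text
time_s: 13.75
tool_pos: [0.5536, 0.0846, 0.2656]
tool_rot: [150.1, -0.0, 116.5]
force: [0.4, 0.1, -3.3]
grip_width: 0.0392
grasp_force: 30.0
```

Call:
jog_arm([
  {"x":0,"y":0,"z":0,"ax":0,"ay":0,"az":0},
  {"x":0,"y":0,"z":0,"ax":0,"ay":0,"az":0},
  {"x":0,"y":0,"z":0,"ax":0,"ay":0,"az":0},
  {"x":0,"y":0,"z":0,"ax":0,"ay":0,"az":0},
  {"x":0,"y":0,"z":0,"ax":0,"ay":0,"az":0},
])

```text
time_s: 14.25
tool_pos: [0.5558, 0.0841, 0.269]
tool_rot: [150.0, 0.0, 116.4]
force: [-0.5, -0.3, -4.2]
grip_width: 0.0394
grasp_force: 30.0
```

```bash
python3 - <<'E'
from h import *
import cv2
s=pose();print(s[0],s[1].as_euler('xyz',True),env.get_obs()["qpos"].round(1))
p=env.camera_params("wrist")
im=env.read_camera("wrist")
cv2.imwrite("pics/w3.png",im[:,:,::-1])
np.save("w3E.npy",p["extrinsics"])
M=[rack(np.array([a*.866,-.099+.066*i+y,.118+a*.5])) for i in range(4) for y,a in((-.029,-.025),(-.029,.025),(.029,.025),(.029,-.025))]
print(proj("wrist",M,p).round(0).tolist(),p["fx"],p["cx"],p["cy"])
E
```

```text
[0.55575331 0.08409141 0.26899008] [1.49982518e+02 3.20627628e-02 1.16353324e+02] [ 36.2 -15.  -33.7 115.6 -27.7  52.5  40.1]
[[252.0, 211.0], [299.0, 211.0], [300.0, 156.0], [251.0, 156.0], [251.0, 148.0], [300.0, 148.0], [302.0, 87.0], [249.0, 87.0], [249.0, 78.0], [302.0, 78.0], [303.0, 9.0], [248.0, 9.0], [247.0, -2.0], [304.0, -2.0], [305.0, -80.0], [246.0, -80.0]] 333.7556396290688 276.34529234656554 204.52377278151357
```

View pics/w3.png

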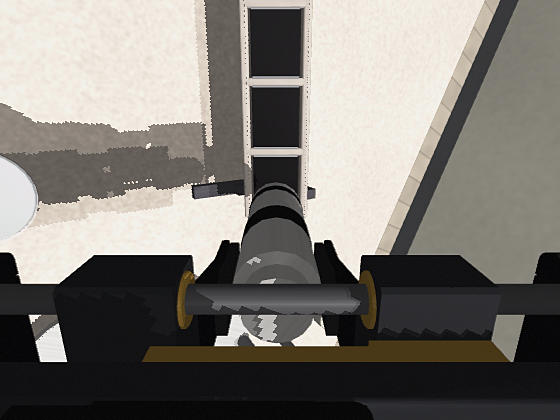

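The wrist view shows bay 2 spanning rows 9–77, bay 1 rows 86–147 and columns ~250–300, and the top of bay 0 at row ~156. All agree with the projected fit to within 1 px, about 1 mm. I'll probe bay 0.

```bash
python3 - <<'E'
from h import *
s=pose();a=(bay(0,-.02),rackR());b=(bay(0,.025),rackR())
rows(lin(s,a,5)+lin(a,b,5),s)
E
```

```text
[{"x": 0.01, "y": -0.01, "z": 1.01, "ax": 0.0, "ay": 0.01, "az": -0.0}, {"x": 0.02, "y": -0.02, "z": 1.02, "ax": 0.0, "ay": 0.01, "az": -0.01}, {"x": 0.01, "y": -0.01, "z": 1.01, "ax": 0.01, "ay": 0.01, "az": -0.0}, {"x": 0.02, "y": -0.02, "z": 1.02, "ax": -0.0, "ay": 0.0, "az": -0.01}, {"x": 0.01, "y": -0.01, "z": 1.01, "ax": 0.0, "ay": 0.01, "az": -0.0}]
[{"x": 0.0, "y": -0.0, "z": 0.9, "ax": 0.0, "ay": 0.0, "az": -0.0}, {"x": 0.0, "y": -0.0, "z": 0.9, "ax": 0.0, "ay": 0.0, "az": -0.0}, {"x": 0.0, "y": -0.0, "z": 0.9, "ax": 0.0, "ay": 0.0, "az": -0.0}, {"x": 0.0, "y": -0.0, "z": 0.9, "ax": 0.0, "ay": 0.0, "az": -0.0}, {"x": 0.0, "y": -0.0, "z": 0.9, "ax": 0.0, "ay": 0.0, "az": -0.0}]
```

Call:
jog_arm([
  {"x":0,"y":0,"z":1,"ax":0,"ay":0,"az":0},
  {"x":0,"y":0,"z":1,"ax":0,"ay":0,"az":0},
  {"x":0,"y":0,"z":1,"ax":0,"ay":0,"az":0},
  {"x":0,"y":0,"z":1,"ax":0,"ay":0,"az":0},
  {"x":0,"y":0,"z":1,"ax":0,"ay":0,"az":0},
])

```text
time_s: 14.8
tool_pos: [0.5779, 0.0958, 0.224]
tool_rot: [150.0, -0.0, 116.4]
force: [-1.0, -0.2, -3.7]
grip_width: 0.0397
grasp_force: 30.0
```

Call:
jog_arm([
  {"x":0,"y":0,"z":0.9,"ax":0,"ay":0,"az":0},
  {"x":0,"y":0,"z":0.9,"ax":0,"ay":0,"az":0},
  {"x":0,"y":0,"z":0.9,"ax":0,"ay":0,"az":0},
  {"x":0,"y":0,"z":0.9,"ax":0,"ay":0,"az":0},
  {"x":0,"y":0,"z":0.9,"ax":0,"ay":0,"az":0},
])

```text
time_s: 15.3
tool_pos: [0.5984, 0.1056, 0.1859]
tool_rot: [150.0, 0.0, 116.4]
force: [-0.4, -1.1, -2.1]
grip_width: 0.0392
grasp_force: 30.0
```

Call:
jog_arm([
  {"x":0,"y":0,"z":0.3,"ax":0,"ay":0,"az":0},
  {"x":0,"y":0,"z":0.3,"ax":0,"ay":0,"az":0},
  {"x":0,"y":0,"z":0.3,"ax":0,"ay":0,"az":0},
  {"x":0,"y":0,"z":0.3,"ax":0,"ay":0,"az":0},
  {"x":0,"y":0,"z":0,"ax":0,"ay":0,"az":0},
])

```text
time_s: 15.8
tool_pos: [0.6039, 0.1073, 0.1776]
tool_rot: [150.0, 0.1, 116.4]
force: [-10.7, -3.9, 9.7]
grip_width: 0.0392
grasp_force: 30.0
```

```bash
cat > d.py <<'E'
from h import *
o=env.get_obs();p,R=pose()
q=Ro.from_euler("z",RK["yaw"],degrees=True).inv().apply(p-RK["o"])-[0,0,.118]
print("depth mm",1000*(FOOT-q@U),"y",1000*q[1],"across",1000*q@[.866,0,.5],"F along",o["force"]@Ro.from_euler("z",RK["yaw"],degrees=True).apply(U),o["force"],o["grasp_force"],o["grip_width"],o["qpos"].round(1))
E
python3 d.py
```

```text
depth mm 35.098694356303085 y -100.42397678438942 across 1.4830140039076127 F along 14.023891567620597 [-10.70854916  -3.87030382   9.66203556] 30.004708518799816 0.03918290592478193 [ 35.4  -2.3 -40.9 117.2 -19.1  37.6  32.9]
```

Bay 0 stopped at 35.1 mm with 14 N, so it's occupied. I'll back out and try bay 1.

Call:
jog_arm([
  {"x":0,"y":0,"z":-0.4,"ax":0,"ay":0,"az":0},
  {"x":0,"y":0,"z":-1.2,"ax":0,"ay":0,"az":0},
  {"x":0,"y":0,"z":-1.2,"ax":0,"ay":0,"az":0},
  {"x":0,"y":0,"z":-1.2,"ax":0,"ay":0,"az":0},
  {"x":0,"y":0,"z":-1.2,"ax":0,"ay":0,"az":0},
])

```text
time_s: 16.3
tool_pos: [0.5797, 0.0964, 0.2222]
tool_rot: [150.0, 0.1, 116.4]
force: [-0.6, -0.2, -3.1]
grip_width: 0.0392
grasp_force: 30.0
```

Call:
jog_arm([
  {"x":1.3,"y":0,"z":0,"ax":0,"ay":0,"az":0},
  {"x":1.8,"y":0,"z":0,"ax":0,"ay":0,"az":0},
  {"x":1.8,"y":0,"z":0,"ax":0,"ay":0,"az":0},
  {"x":1.3,"y":0,"z":0,"ax":0,"ay":0,"az":0},
  {"x":0.5,"y":0,"z":0,"ax":0,"ay":0,"az":0},
])

```text
time_s: 16.8
tool_pos: [0.5491, 0.1588, 0.2207]
tool_rot: [150.0, 0.1, 116.5]
force: [-0.6, 0.2, -3.2]
grip_width: 0.0392
grasp_force: 30.0
```

Call:
jog_arm([
  {"x":0,"y":0,"z":0,"ax":0,"ay":0,"az":0},
  {"x":0,"y":0,"z":0,"ax":0,"ay":0,"az":0},
  {"x":0,"y":0,"z":0,"ax":0,"ay":0,"az":0},
  {"x":0,"y":0,"z":0,"ax":0,"ay":0,"az":0},
  {"x":0,"y":0,"z":0,"ax":0,"ay":0,"az":0},
])

```text
time_s: 17.3
tool_pos: [0.5504, 0.1562, 0.2208]
tool_rot: [150.0, -0.0, 116.3]
force: [-0.7, 0.9, -3.8]
grip_width: 0.0396
grasp_force: 30.0
```

```bash
python3 d.py
```

```text
depth mm -15.400778517320246 y -32.82152237715011 across 0.3358988689116913 F along -3.1886883085757294 [-0.69913609  0.85211493 -3.82478431] 29.969939909333334 0.039595292556556194 [ 33.7 -13.6 -42.  119.3 -25.2  44.1  30.6]
```

Aligned on bay 1, so I'll probe it.

Call:
jog_arm([
  {"x":0,"y":0,"z":0.8,"ax":0,"ay":0,"az":0},
  {"x":0,"y":0,"z":0.8,"ax":0,"ay":0,"az":0},
  {"x":0,"y":0,"z":0.8,"ax":0,"ay":0,"az":0},
  {"x":0,"y":0,"z":0.8,"ax":0,"ay":0,"az":0},
  {"x":0,"y":0,"z":0.8,"ax":0,"ay":0,"az":0},
])

```text
time_s: 17.8
tool_pos: [0.5684, 0.1657, 0.1854]
tool_rot: [150.0, -0.0, 116.4]
force: [-1.4, -0.2, -2.0]
grip_width: 0.0394
grasp_force: 30.0
```

Call:
jog_arm([
  {"x":0,"y":0,"z":0.3,"ax":0,"ay":0,"az":0},
  {"x":0,"y":0,"z":0.3,"ax":0,"ay":0,"az":0},
  {"x":0,"y":0,"z":0.3,"ax":0,"ay":0,"az":0},
  {"x":0,"y":0,"z":0.3,"ax":0,"ay":0,"az":0},
  {"x":0,"y":0,"z":0.1,"ax":0,"ay":0,"az":0},
])

```text
time_s: 18.3
tool_pos: [0.5745, 0.1675, 0.1773]
tool_rot: [150.0, 0.1, 116.4]
force: [-24.6, -9.4, 28.9]
grip_width: 0.0393
grasp_force: 30.1
```

```bash
python3 d.py
```

```text
depth mm 35.54685273309191 y -33.44929083117078 across 1.6699809314261813 F along 38.144922557835265 [-24.59400666  -9.35887284  28.92491363] 30.115022305653838 0.039254362772880115 [ 34.8  -6.2 -47.2 119.5 -18.4  36.5  25.1]
```

Bay 1 is occupied too: 35.5 mm, no slip. On to bay 2, pressing more gently.

Call:
jog_arm([
  {"x":0,"y":0,"z":-0.4,"ax":0,"ay":0,"az":0},
  {"x":0,"y":0,"z":-1.2,"ax":0,"ay":0,"az":0},
  {"x":0,"y":0,"z":-1.2,"ax":0,"ay":0,"az":0},
  {"x":0,"y":0,"z":-1.2,"ax":0,"ay":0,"az":0},
  {"x":0,"y":0,"z":-1.3,"ax":0,"ay":0,"az":0},
])

```text
time_s: 18.8
tool_pos: [0.5498, 0.1566, 0.2211]
tool_rot: [150.0, 0.0, 116.4]
force: [0.4, -0.3, -3.7]
grip_width: 0.0392
grasp_force: 29.9
```

Call:
jog_arm([
  {"x":1.3,"y":0,"z":0,"ax":0,"ay":0,"az":0},
  {"x":1.8,"y":0,"z":0,"ax":0,"ay":0,"az":0},
  {"x":1.8,"y":0,"z":0,"ax":0,"ay":0,"az":0},
  {"x":1.2,"y":0,"z":0,"ax":0,"ay":0,"az":0},
  {"x":0.5,"y":0,"z":0,"ax":0,"ay":0,"az":0},
])

```text
time_s: 19.3
tool_pos: [0.5195, 0.2183, 0.2201]
tool_rot: [150.0, 0.0, 116.6]
force: [-0.0, 0.8, -3.3]
grip_width: 0.0395
grasp_force: 29.9
```

Call:
jog_arm([
  {"x":0,"y":0,"z":0,"ax":0,"ay":0,"az":0},
  {"x":0,"y":0,"z":0,"ax":0,"ay":0,"az":0},
  {"x":0,"y":0,"z":0,"ax":0,"ay":0,"az":0},
  {"x":0,"y":0,"z":0,"ax":0,"ay":0,"az":0},
  {"x":0,"y":0,"z":0,"ax":0,"ay":0,"az":0},
])

```text
time_s: 19.8
tool_pos: [0.5211, 0.2152, 0.2208]
tool_rot: [150.0, 0.0, 116.3]
force: [-0.4, -0.7, -3.2]
grip_width: 0.0395
grasp_force: 29.9
```

```bash
python3 d.py
```

```text
depth mm -15.405344808269133 y 33.062365455890145 across 0.39480806147545167 F along -2.4792076006716495 [-0.36869251 -0.67673074 -3.2271315 ] 29.91944237575808 0.03953929277174636 [ 27.5 -16.4 -43.8 120.6 -22.7  43.2  20.9]
```

Call:
jog_arm([
  {"x":0,"y":0,"z":0.8,"ax":0,"ay":0,"az":0},
  {"x":0,"y":0,"z":0.8,"ax":0,"ay":0,"az":0},
  {"x":0,"y":0,"z":0.8,"ax":0,"ay":0,"az":0},
  {"x":0,"y":0,"z":0.8,"ax":0,"ay":0,"az":0},
  {"x":0,"y":0,"z":0.8,"ax":0,"ay":0,"az":0},
])

```text
time_s: 20.3
tool_pos: [0.539, 0.2248, 0.1854]
tool_rot: [150.0, 0.0, 116.4]
force: [-0.2, -0.1, -3.5]
grip_width: 0.0393
grasp_force: 29.9
```

Call:
jog_arm([
  {"x":0,"y":0,"z":0.3,"ax":0,"ay":0,"az":0},
  {"x":0,"y":0,"z":0.3,"ax":0,"ay":0,"az":0},
  {"x":0,"y":0,"z":0.3,"ax":0,"ay":0,"az":0},
  {"x":0,"y":0,"z":0.3,"ax":0,"ay":0,"az":0},
  {"x":0,"y":0,"z":0,"ax":0,"ay":0,"az":0},
])

```text
time_s: 20.8
tool_pos: [0.5441, 0.2274, 0.1755]
tool_rot: [150.0, 0.0, 116.4]
force: [0.1, -0.3, -3.7]
grip_width: 0.0396
grasp_force: 29.9
```

```bash
python3 d.py
```

```text
depth mm 36.85914339779092 y 33.724751934450225 across 0.25724318988082473 F along -3.1626753306351416 [ 0.05287034 -0.26923828 -3.69371779] 29.915563787144492 0.039559765777779164 [ 30.1  -8.8 -50.3 121.  -15.8  35.5  15.2]
```

At 36.9 mm there is no resistance, so bay 2 is the empty one. I'll keep lowering.

Call:
jog_arm([
  {"x":0,"y":0,"z":0.4,"ax":0,"ay":0,"az":0},
  {"x":0,"y":0,"z":0.4,"ax":0,"ay":0,"az":0},
  {"x":0,"y":0,"z":0.4,"ax":0,"ay":0,"az":0},
  {"x":0,"y":0,"z":0.4,"ax":0,"ay":0,"az":0},
  {"x":0,"y":0,"z":0.4,"ax":0,"ay":0,"az":0},
])

```text
time_s: 21.3
tool_pos: [0.5532, 0.2318, 0.1581]
tool_rot: [150.0, 0.0, 116.4]
force: [-0.2, 0.4, -1.7]
grip_width: 0.0392
grasp_force: 29.9
```

Call:
jog_arm([
  {"x":0,"y":0,"z":0.4,"ax":0,"ay":0,"az":0},
  {"x":0,"y":0,"z":0.4,"ax":0,"ay":0,"az":0},
  {"x":0,"y":0,"z":0.4,"ax":0,"ay":0,"az":0},
  {"x":0,"y":0,"z":0.4,"ax":0,"ay":0,"az":0},
  {"x":0,"y":0,"z":0.4,"ax":0,"ay":0,"az":0},
])

```text
time_s: 21.8
tool_pos: [0.5623, 0.2362, 0.1409]
tool_rot: [150.0, 0.0, 116.4]
force: [1.2, 1.1, -3.7]
grip_width: 0.039
grasp_force: 29.9
```

Call:
jog_arm([
  {"x":0,"y":0,"z":0.2,"ax":0,"ay":0,"az":0},
  {"x":0,"y":0,"z":0.2,"ax":0,"ay":0,"az":0},
  {"x":0,"y":0,"z":0.2,"ax":0,"ay":0,"az":0},
  {"x":0,"y":0,"z":0.1,"ax":0,"ay":0,"az":0},
  {"x":0,"y":0,"z":0,"ax":0,"ay":0,"az":0},
])

```text
time_s: 22.3
tool_pos: [0.5653, 0.2378, 0.135]
tool_rot: [150.0, 0.0, 116.4]
force: [0.9, -0.5, -4.4]
grip_width: 0.0392
grasp_force: 29.9
```

```bash
python3 d.py
```

```text
depth mm 83.66955928258412 y 33.64639386972031 across 0.4152385548315607 F along -4.169076064092928 [ 0.94817037 -0.46400325 -4.44281248] 29.91739583259914 0.039232298647554315 [ 31.2   0.2 -55.3 120.7  -2.   29.2   3.9]
```

Call:
jog_arm([
  {"x":0,"y":0,"z":0.1,"ax":0,"ay":0,"az":0},
  {"x":0,"y":0,"z":0.1,"ax":0,"ay":0,"az":0},
  {"x":0,"y":0,"z":0,"ax":0,"ay":0,"az":0},
  {"x":0,"y":0,"z":0,"ax":0,"ay":0,"az":0},
  {"x":0,"y":0,"z":0,"ax":0,"ay":0,"az":0},
])

```text
time_s: 22.8
tool_pos: [0.5662, 0.2381, 0.1338]
tool_rot: [150.0, 0.1, 116.4]
force: [-5.4, -2.3, 3.4]
grip_width: 0.0386
grasp_force: 29.9
```

```bash
python3 d.py
```

```text
depth mm 85.2240507965783 y 33.5084623504626 across 0.6780166566096542 F along 5.8507616038489685 [-5.4232067  -2.32249305  3.35511583] 29.943959909214755 0.03864937312690293 [ 31.1   0.6 -55.3 120.6  -1.3  29.1   3.3]
```

It stands on the floor of the bay: 85.2 mm deep, about 6 N. I'll release and withdraw along the bay's axis.

Call:
jog_arm([
  {"x":0,"y":0,"z":0,"ax":0,"ay":0,"az":0},
  {"x":0,"y":0,"z":0,"ax":0,"ay":0,"az":0},
  {"x":0,"y":0,"z":0,"ax":0,"ay":0,"az":0},
  {"x":0,"y":0,"z":0,"ax":0,"ay":0,"az":0},
  {"x":0,"y":0,"z":0,"ax":0,"ay":0,"az":0},
], claw=1)

```text
time_s: 23.3
tool_pos: [0.5666, 0.2383, 0.1338]
tool_rot: [149.9, 0.0, 116.4]
force: [0.3, 0.7, -0.0]
grip_width: 0.0711
grasp_force: 0.0
```

Call:
jog_arm([
  {"x":0,"y":0,"z":0,"ax":0,"ay":0,"az":0},
  {"x":0,"y":0,"z":0,"ax":0,"ay":0,"az":0},
  {"x":0,"y":0,"z":0,"ax":0,"ay":0,"az":0},
  {"x":0,"y":0,"z":0,"ax":0,"ay":0,"az":0},
  {"x":0,"y":0,"z":0,"ax":0,"ay":0,"az":0},
])

```text
time_s: 23.8
tool_pos: [0.5662, 0.2382, 0.1334]
tool_rot: [150.0, 0.0, 116.4]
force: [0.6, 0.0, 0.6]
grip_width: 0.0872
grasp_force: 0.0
```

Call:
jog_arm([
  {"x":0,"y":0,"z":-1,"ax":0,"ay":0,"az":0},
  {"x":0,"y":0,"z":-1.5,"ax":0,"ay":0,"az":0},
  {"x":0,"y":0,"z":-1.5,"ax":0,"ay":0,"az":0},
  {"x":0,"y":0,"z":-1.5,"ax":0,"ay":0,"az":0},
  {"x":0,"y":0,"z":-1.5,"ax":0,"ay":0,"az":0},
])

```text
time_s: 24.3
tool_pos: [0.5344, 0.2226, 0.1946]
tool_rot: [150.0, 0.0, 116.4]
force: [1.1, -0.6, 0.2]
grip_width: 0.0872
grasp_force: 0.0
```

Call:
jog_arm([
  {"x":0,"y":0,"z":-0.5,"ax":0,"ay":0,"az":0},
  {"x":0,"y":0,"z":0,"ax":0,"ay":0,"az":0},
  {"x":0,"y":0,"z":0,"ax":0,"ay":0,"az":0},
  {"x":0,"y":0,"z":0,"ax":0,"ay":0,"az":0},
  {"x":0,"y":0,"z":0,"ax":0,"ay":0,"az":0},
])

```text
time_s: 24.8
tool_pos: [0.5323, 0.2216, 0.1975]
tool_rot: [150.1, -0.0, 116.4]
force: [-1.5, 0.3, -0.1]
grip_width: 0.0871
grasp_force: 0.0
```

```bash
python3 - <<'E'
from h import *
import cv2
o=env.get_obs();print(o["tool_pos"],o["force"],o["grip_width"])
im=env.read_camera("scene");t=im[110:330,140:440,::-1]/255.
cv2.imwrite("pics/f.png",cv2.resize((255*t**.6).astype('uint8'),(800,587),interpolation=cv2.INTER_CUBIC))
E
```

```text
[0.53229355 0.22160205 0.19754388] [-1.51753675  0.34214436 -0.11829423] 0.08709200860246834
```

View pics/f.png

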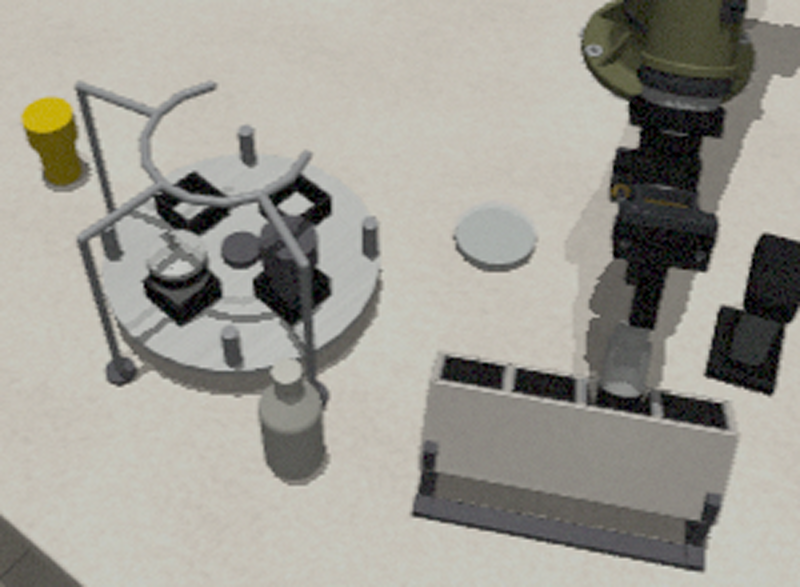

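The objective stands in bay 2 at (627,365). The gripper is clear of it, and the carousel pieces and the bystanders are undisturbed.

```bash
python3 -c "
from cell import env
print(env.sign_off())"
```

```text
the job is handed in; nothing more can be done
None
```

The job is handed in: the long objective was turned to the gap, lifted out, lowered into the one empty bay (bay 2) until it touched the floor at 85 mm, and only then released; sign-off gave no verdict, but the last picture shows it in bay 2 with everything else in place.

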